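# Bolt the heater-shaker's carriage and hold its cover plate ready for the screws

## Robot

A 6-joint arm with a two-finger parallel gripper is mounted at the origin on the work surface. World frame = base frame: x ahead of the robot, y to its left, z up, the work surface at z = 0. Lengths are in mm, angles in rad, forces in N, time in s.
With the tool pointing down it reaches from about 275 to 725 mm from the base axis. Payload 15.9 kg.
Tool frame: the origin (TCP) lies midway between the tips of the shut fingers; the grasp point (between the pads) lies 19 mm behind it; z points along the fingers, y is the direction in which the jaws open and shut (so a half turn about z gives the same grasp; the last joint's range is limited). The gripper opens to 85 mm and grips with 20 to 120 N. Pads are 22 mm wide; open, the fingers measure 114 mm over their backs; the gripper's body (76 mm by 85 mm) begins 54 mm behind the grasp point. The pads swing forward as they close: fully open they stand 13 mm farther back than shut.
Start: joints at [1.186, 0.213, -0.034, 1.323, 0, 1.571], TCP at [187.68, 463.424, 231.306] pointing down, gripper open.
Joint ranges: [-2.98, 2.98], [-0.74, 1.72], [-1.14, 1.35], [-2.1, 2.04], [-1.57, 1.44], [-3.14, 3.14]. Speed limits (rad/s): [1.89, 1.89, 2.39, 2.57, 3.14, 3.14].

## Interface

Orientations are given as a unit quaternion [x, y, z, w].
In Python, from station import env, cams gives the robot as it stands. The module is installed in compiled form; this text tells all that it offers.
- The arm moves only by the tool servo_tool, never from a script. Its argument "targets" is a list of rows, each a list of 4 numbers: the shift along the tool's x, y, z in mm, then the turn about the tool's z in degrees. In form: [[dx, dy, dz, yaw], ...]. A call has 1 to 20 rows; each row shifts and turns the commanded pose from where the row before left it, along the tool's axes as they then stand; what a row does not reach is not made up. A row lasts 1/12 s, in which the tool goes at most 41.7 mm and 7.16 degrees, less where a joint would pass 70% of its speed; a pose out of reach is approached as far as the arm can. A call is refused whole if a number of a shift passes 41.7 or a number of a turn 7.16, either way. A call with a gripper value outside its range is refused whole. "claw" is the closure in counts, from 0 (fully open) to 255 (shut), set as the call begins (left out, the last holds). The fingers move at their own pace and stop on an object; "force" is the grip in N (left out, the last holds). Time passes only in rows, so rows that do not move let the fingers close. It gives the time, the measured TCP pose, the force and the opening at its end, in the units of the state.
- env.read_state(): the state, without advancing time (a new reading comes with each control period).
- cams.capture(name): name is "side" or "top"; returns a dict with "pixels" (384x512x3 uint8, blue, green, red), "camera_matrix" (3x3 intrinsics, pixels), "R" (3x3) and "t" (3): a world point X has camera coordinates R X + t. Camera axes: x right, y down, z forward; pixel columns grow to the right and rows downward; lengths in mm; the calibration is good to about 2 mm. A picture is of the moment at which its call begins. There is no depth.
- env.job_done(): hands the job in, once; it reports no verdict.
Trained networks look in the newest picture that a camera, given by its name, has taken for a name from the list of things; names that differ only in an ending like _2 or _b are one class to them, and where a whole thing is asked for, a point or a joint stands for the part that bears it (a point fixed in the world has none). Each returns a list of dicts, best first, with "conf" (0 to 1); they miss things now and then, are a little off and sometimes report something else, mostly with a low value. They report only what shows in the picture. A call takes as long as a camera call. They do not tell look-alikes from the thing itself.
- cams.trace(thing, camera): "pixels" (384x512 bool, what is visible of it) and "bbox" ([left, top, right, bottom] in pixels, round what is visible of it).
- cams.mark_of(thing, camera): "at" ([column, row] in pixels: a listed point, or the origin of a listed thing).
The state is a dict: "clock": time; "qpos": joint angles; "joint_velocities": joint speeds; "effort": joint torques, N m; "ee_pos": TCP position; "orientation": TCP orientation; "ft_force": force on the tool from outside, world axes, zero at the start; "wrist_torque": the same for the moment, N m; "opening": finger opening in mm.
Only numpy, scipy, OpenCV 4.12 (cv2) and the standard library are available. Lean on these libraries where they do the work, as an engineer would, in place of code of your own. Each camera call takes 0.05 s, during which the arm holds its last target.

## Task

Lock the heater-shaker by sliding its orange-knobbed bolt fully home into the red keeper; then pick up the aluminium cover plate by its blue handle and hold it level over the carriage, about 20 mm above the four brass threaded bosses and not touching them, so that seen from straight above each plate hole is centred on its boss and a colleague can start the screws. Finish while still holding the plate there in the gripper, with the bolt still home, and leave the bottle, beaker and jar where they stand.

Things in the scene. Friction and masses are not known exactly. Their poses are not given: they have to be found in the camera images.
- shaker: Heater-shaker fixed to the bench: white box 280 (its x) by 220 (y) mm, grey deck 70 mm above the bench, console 55 mm high out to x = 195 mm. Origin at the centre of its underside, z up. On the deck a dark grey carriage 140 (x) by 180 (y) mm, top 95 mm above the bench, centred at (30, 0) mm. Stands left or right (the plate on the other side), yaw within 0.25 rad.
- boss_a (a point): Centre of the top of one of four brass threaded bosses on the carriage (12 mm across, thread hole 6 mm, tops 99 mm above the bench, at x = 30 +- 42, y = +- 62 mm in the shaker's frame): this one at (72, 62) mm. Axes parallel to the shaker's.
- boss_b (a point): Centre of the top of the diagonally opposite boss, at (-12, -62) mm in the shaker's frame, 99 mm above the bench. The carriage's centre lies midway between boss_a and boss_b.
- bolt (a joint): Travel of the bolt in m along the shaker's +y: 0 is fully drawn back, 0.040 is fully home in the red keeper, against a hard stop. It starts between 0 and 0.012, needs about 2 N to slide and stays where it is left.
- bolt_knob (a point): Centre of the bolt's orange knob, an upright cylinder 18 mm across from 101 to 131 mm above the bench (centre 116); moves with the bolt along the shaker's +y. The bolt lies on the deck along y at the shaker's x = -100 mm; below the knob are two steel brackets (y = -62 and 18 mm) and the red keeper (y = 58 mm), tops 90 mm above the bench.
- plate: Aluminium cover plate 110 (its x) by 150 (y) by 5 mm, about 0.3 kg, loose and flat on the bench, yaw within 0.4 rad; origin at the centre of its underside, z up. Fits either way round (half turn). Blue bridge handle over its centre: bar 16 mm wide (x), 80 long (y), from 31 to 47 mm above the plate's underside, on posts at its ends. Balanced about its centre.
- plate_hole_a (a point): Centre, on the underside, of one of the plate's four through holes (16 mm across, at x = +- 42, y = +- 62 mm in the plate's frame, the same pattern as the bosses): this one at (42, 62) mm.
- plate_hole_b (a point): Centre of the diagonally opposite hole, at (-42, -62) mm in the plate's frame, on its underside.
- reagent: Bystander: amber glass bottle with a blue cap, 52 mm across, 120 mm high, origin at the centre of its foot. It, the beaker and the jar stand in a row 135 to 155 mm beyond the plate's centre along the plate's +x, in any order.
- beaker: Bystander: clear glass beaker, 64 mm across, 80 mm high, origin at the centre of its foot.
- jar: Bystander: white jar with a red cap, 52 mm across, 70 mm high, origin at the centre of its foot.
There are look-alikes about, which are no part of the job. What is meant by the plate is not green or purple, and is the smaller of those in its own colour.

How it is judged (in metres and radians):
On the way, in this order (a step that is already met when the one before it is completed fails the run):
1. the bolt is slid home into its keeper (value of joint bolt above 0.035 m), for 0.2 s.
2. the plate is lifted clear of the bench in the fingers (height (world z) of plate above 0.05 m and contact force between the fingers and plate above 1 N), for 0.2 s.
At the end, for the whole second after the job is handed in: The bolt is home (within 5 mm of its stop); the plate is held still by the fingers, level within 0.08 rad, its underside 8 to 35 mm above the boss tops, touching neither the shaker nor the bystanders, each hole within 5 mm of its boss's axis seen from above (either way round) (value of joint bolt above 0.035 m and contact force between the fingers and plate above 1 N and contact force between plate and shaker below 0.2 N and contact force between plate and reagent below 0.2 N and contact force between plate and beaker below 0.2 N and contact force between plate and jar below 0.2 N and z of plate in the frame of shaker between 0.107 and 0.134 m and angle between plate's own z axis and vertical below 0.08 rad and linear speed of plate below 0.02 m/s and ((horizontal distance between plate_hole_a and boss_a below 0.005 m and horizontal distance between plate_hole_b and boss_b below 0.005 m) or (horizontal distance between plate_hole_a and boss_b below 0.005 m and horizontal distance between plate_hole_b and boss_a below 0.005 m))); the arm keeps its last pose, push and grip.
It fails at once if a bystander (bottle, beaker or jar) is pushed more than 20 mm (distance of any of reagent, beaker, jar from where it was at the start of the episode above 0.02 m).
It also fails if it takes over 58 s, if anything falls off the work surface, if the arm or the gripper's body presses on something with over 40 N, if the wrist force passes 120 N, or if a joint passes its speed limit or range.

## Working session

There is one attempt and no reset: what is moved stays moved. The work goes in short steps, Python scripts to look and compute and a tool call to move; the robot and the scene stay as the last step left them, time stands still between calls to the robot, and variables do not carry over. Pictures are saved under pics/ and viewed, and the job is handed in when it is done.

Besides the shell and the picture viewer there is one more tool, called after ">>>" as name(argument=value, ...), one argument or row to a line, values as JSON. servo_tool: Moves the arm, as the interface text tells. Its arguments: {"type":"object","properties":{"targets":{"type":"array"},"claw":{"type":"number"},"force":{"type":"number"}},"required":["targets"]}

```bash
mkdir -p pics; ls; cat > h.py <<'E'
import numpy as np, cv2
from station import env, cams
def shot(n,name):
    c=cams.capture(n); cv2.imwrite(f'pics/{name}.png',c['pixels']); return c
def ray(c,uv):
    d=np.linalg.inv(c['camera_matrix'])@np.array([uv[0],uv[1],1.0]); R=c['R'];o=-R.T@c['t'].reshape(3); return o,R.T@d
def atz(c,uv,z):
    o,d=ray(c,uv); return o+d*(z-o[2])/d[2]
def proj(c,X):
    X=np.atleast_2d(X); p=(c['R']@X.T).T+c['t'].reshape(3); q=(c['camera_matrix']@p.T).T; return q[:,:2]/q[:,2:]
E
python3 - <<'E'
from h import *
s=env.read_state();print(s)
for n in ('top','side'):
    c=shot(n,n+'1'); print(n,-c['R'].T@c['t'].reshape(3),c['R'].round(3).tolist(),c['camera_matrix'].tolist())
    for t in ['shaker','plate','reagent','beaker','jar','bolt_knob']:
        print(t,[(d['conf'],d['bbox']) for d in cams.trace(t,n)])
    for t,z in [('shaker',0),('boss_a',99),('bolt_knob',116),('plate',0),('plate_hole_a',0),('reagent',0),('beaker',0),('jar',0)]:
        print(t,[(round(d['conf'],2),np.round(d['at'],1).tolist(),atz(c,d['at'],z).round(1).tolist()) for d in cams.mark_of(t,n)])
E
```

```text
pics
{'clock': 0.0, 'qpos': array([ 1.18600855e+00,  2.13372917e-01, -3.50395034e-02,  1.32353776e+00,
        6.49571536e-06,  1.57078766e+00]), 'joint_velocities': array([ 0.00117704,  0.0005299 ,  0.00103706,  0.00023327, -0.00036801,
        0.00234378]), 'effort': array([-3.91591559e-03, -6.86162996e+01,  4.87113798e+01,  1.74325914e-02,
       -4.87420186e-05, -6.46399712e-05]), 'ee_pos': array([187.54817525, 463.11599365, 230.81558213]), 'orientation': array([ 1.91204875e-01,  9.81549980e-01, -5.65658987e-04, -1.13503760e-04]), 'ft_force': array([ 0.85056411, -0.14921787, -0.63969309]), 'wrist_torque': array([ 0.04378701, -0.03707141, -0.02096799]), 'opening': 85.51437064077057}
top [ 490.2773072   70.3628874 1589.3792421] [[0.001, -1.0, -0.0], [-0.999, -0.001, -0.053], [0.053, 0.0, -0.999]] [[473.67982814984, 0.0, 262.77275927216067], [0.0, 473.67982814984, 189.0920306606232], [0.0, 0.0, 1.0]]
shaker [(0.96, [310.5, 142.9, 384.6, 245.8]), (0.73, [194.3, 166.2, 239.7, 207.3])]
plate [(0.72, [189.9, 168.8, 242.9, 208.8]), (0.63, [210.1, 223.6, 282.5, 294.4]), (0.63, [251.0, 104
[... 2161 characters left out ...]
 [421.3, -247.2, 116.0])]
plate [(0.95, [181.9, 234.4], [343.7, 119.9, 0.0]), (0.87, [315.1, 202.9], [786.3, 41.4, 0.0]), (0.65, [233.9, 192.1], [582.2, 233.2, 0.0]), (0.56, [193.4, 163.5], [535.0, 473.6, 0.0])]
plate_hole_a [(0.88, [203.4, 172.3], [542.7, 399.5, 0.0]), (0.82, [297.8, 195.0], [761.6, 107.2, -0.0]), (0.74, [202.5, 223.1], [420.4, 136.8, 0.0]), (0.69, [335.0, 206.9], [829.7, -9.3, 0.0]), (0.66, [233.8, 210.9], [534.0, 141.2, 0.0]), (0.58, [151.3, 249.5], [240.0, 103.3, -0.0])]
reagent [(0.59, [277.7, 183.8], [737.9, 198.2, -0.0])]
beaker [(0.92, [246.9, 166.9], [697.2, 349.3, 0.0])]
jar [(0.78, [260.8, 174.5], [716.2, 279.2, 0.0]), (0.17, [267.9, 272.7], [488.8, -150.5, 0.0])]
```

```bash
python3 - <<'E'
import cv2
a=cv2.imread('pics/top1.png')[90:310,100:400];cv2.imwrite('pics/t1z.png',cv2.resize(a,(800,586),interpolation=cv2.INTER_CUBIC))
a=cv2.imread('pics/side1.png')[130:340,130:400];cv2.imwrite('pics/s1z.png',cv2.resize(a,(770,598),interpolation=cv2.INTER_CUBIC))
E
```

```text
(no output)
```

View pics/t1z.png

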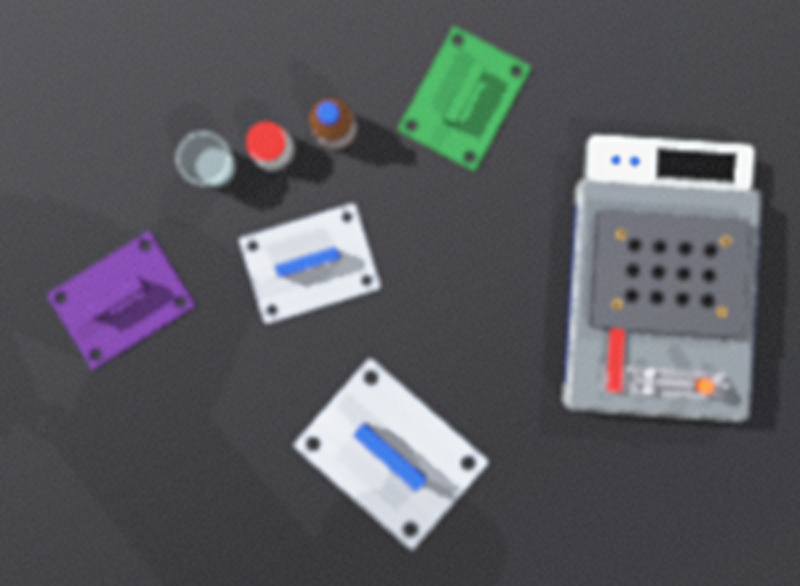

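View pics/s1z.png

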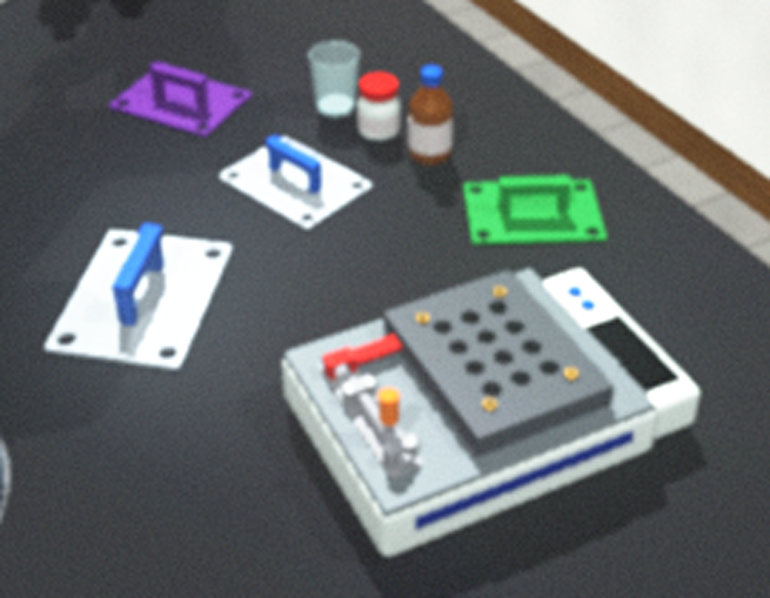

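Top view: the shaker is on the right, with its bosses around px (333,178), (372,181), (331,204) and (370,207), and the knob at (364,234). The target is the smaller white plate at px (216,187). The larger white plate at (246,257), the green one and the purple one are decoys. Next I'll refine the poses.

```bash
cat > fit.py <<'E'
from h import *
from scipy.optimize import least_squares
def cc(mask,w,amin=2):
    n,l,st,ce=cv2.connectedComponentsWithStats(mask.astype(np.uint8))
    out=[]
    for i in range(1,n):
        if st[i,4]<amin: continue
        ys,xs=np.where(l==i); ww=w[ys,xs]; out.append((float((xs*ww).sum()/ww.sum()),float((ys*ww).sum()/ww.sum()),int(st[i,4])))
    return out
def orange(img):
    f=img.astype(float); b,g,r=f[...,0],f[...,1],f[...,2]; w=np.clip(r-b-15,0,None)
    return w
def pose(p,P):
    c,s=np.cos(p[2]),np.sin(p[2]); return np.c_[p[0]+c*P[:,0]-s*P[:,1],p[1]+s*P[:,0]+c*P[:,1],P[:,2]]
def fit(obs,p0):
    # obs: list of (cam,P local Nx3, uv Nx2)
    f=lambda p: np.concatenate([(proj(c,pose(p,P))-uv).ravel() for c,P,uv in obs])
    r=least_squares(f,p0,loss='soft_l1'); return r.x,f(r.x)
BOSS=np.array([[72,62,99],[72,-62,99],[-12,62,99],[-12,-62,99.]])
E
python3 - <<'E'
from fit import *
T=cams.capture('top');S=cams.capture('side')
for c,n in((T,'top'),(S,'side')):
    w=orange(c['pixels']); print(n,[tuple(np.round(q,1)) for q in cc(w>5,w)])
    hsv=cv2.cvtColor(c['pixels'],cv2.COLOR_BGR2HSV)
    bl=(abs(hsv[...,0].astype(int)-110)<15)&(hsv[...,1]>130)&(hsv[...,2]>80)
    print('blue',cc(bl,bl*1.0,6))
    print('holes',sorted([(round(d['conf'],2),np.round(d['at'],1).tolist()) for d in cams.mark_of('plate_hole_a',n)]))
    g=c['pixels'].max(2).astype(float)
    x0,y0,x1,y1=(188,164,246,214) if n=='top' else (206,174,262,212)
    sub=255-g; m=np.zeros(g.shape,bool)
    # white plate mask, dark holes inside
    wh=((g>150)&(hsv[...,1]<60)).astype(np.uint8); full=np.zeros_like(wh); 
    k=wh.copy(); k[:y0]=0;k[y1:]=0;k[:,:x0]=0;k[:,x1:]=0
    pts=cv2.findNonZero(k); hull=cv2.convexHull(pts); cv2.fillConvexPoly(full,hull,1)
    print('rect',cv2.minAreaRect(hull))
    ww=np.clip(150-g,0,None); print('dark',[tuple(np.round(q,1)) for q in cc((full>0)&(ww>5)&(hsv[...,1]<120),ww,2)])
    cv2.imwrite(f'pics/pl_{n}.png',cv2.resize(c['pixels'][y0:y1,x0:x1],None,fx=10,fy=10,interpolation=cv2.INTER_NEAREST))
E
```

```text
top [(np.float64(223.7), np.float64(136.3), np.float64(142.0)), (np.float64(199.2), np.float64(142.5), np.float64(221.0)), (np.float64(12.1), np.float64(173.2), np.float64(803.0)), (np.float64(332.3), np.float64(177.6), np.float64(18.0)), (np.float64(371.6), np.float64(180.0), np.float64(23.0)), (np.float64(10.8), np.float64(204.5), np.float64(698.0)), (np.float64(331.1), np.float64(203.7), np.float64(21.0)), (np.float64(370.2), np.float64(206.7), np.float64(21.0)), (np.float64(330.4), np.float64(224.6), np.float64(180.0)), (np.float64(363.9), np.float64(234.5), np.float64(57.0)), (np.float64(7.8), np.float64(368.5), np.float64(512.0))]
blue [(222.88372093023256, 132.11627906976744, 43), (337.5, 150.0, 6), (214.77528089887642, 188.0561797752809, 89), (246.2849162011173, 261.47486033519556, 179), (120.52941176470588, 322.2352941176471, 34), (122.25443786982248, 353.6508875739645, 338)]
holes [(0.64, [196.8, 179.9]), (0.68, [251.4, 290.4]), (0.71, [238.0, 230.6]), (0.78, [297.1, 119.6]), (0.89, [236.3, 193.2]), (0.91, [165.2, 202.7]), (0.92, [124.9, 203.3]), (0.96, [251.2, 138.5])]
rec
[... 1828 characters left out ...]
706, 103.05882352941177, 17), (280.75, 155.67307692307693, 52), (52.74652087475149, 175.99602385685884, 1006), (232.1969696969697, 185.34848484848484, 132), (177.96946564885496, 223.63740458015266, 262), (312.9306358381503, 298.21387283236993, 173)]
holes [(0.58, [235.5, 191.8]), (0.68, [294.7, 198.2]), (0.7, [230.1, 183.0]), (0.76, [183.4, 159.8]), (0.76, [236.8, 207.6]), (0.92, [338.1, 208.4]), (0.95, [152.3, 247.8]), (0.96, [203.8, 173.3]), (0.96, [204.6, 220.5])]
rect ((238.10003662109375, 191.1999969482422), (32.64659118652344, 56.348915100097656), 63.43495178222656)
dark [(np.float64(250.7), np.float64(181.2), np.float64(295.0)), (np.float64(216.8), np.float64(198.8), np.float64(2.0))]
```

```bash
python3 - <<'E'
from fit import *
T=cams.capture('top');S=cams.capture('side')
bt=np.array([[332.3,177.6],[371.6,180.0],[331.1,203.7],[370.2,206.7]])
bs=np.array([[304.8,231.9],[329.8,260.7],[277.8,241.2],[301.2,271.5]])
for nm,obs in(('T',[(T,BOSS,bt)]),('S',[(S,BOSS,bs)]),('TS',[(T,BOSS,bt),(S,BOSS,bs)])):
    p,r=fit(obs,[540,-205,-.05]); cen=pose(p,np.array([[30,0,0.]]))[0]
    print('shaker',nm,p.round(4),'carriage',cen.round(1),r.round(1))
ht=np.array([[229.6,171.0],[194.3,181.9],[237.0,194.8],[201.6,205.9]])
H=np.array([[42,-62,3.5],[42,62,3.5],[-42,-62,3.5],[-42,62,3.5]])
p,r=fit([(T,H,ht)],[580,230,.2]); print('plate T',p.round(4),r.round(1)); pp=p
print('pred side',proj(S,pose(p,H)).round(1))
for c in(T,S):
    hb=pose(pp,np.array([[0,0,47.],[8,40,47],[8,-40,47],[-8,40,47],[-8,-40,47]])); print('handle',proj(c,hb).round(1).tolist())
# knob
p,r=fit([(T,BOSS,bt),(S,BOSS,bs)],[540,-205,-.05])
for b in(0,.004,.008,12e-3):pass
f=lambda y: np.concatenate([(proj(T,pose(p,np.array([[-100,y[0],131.]])))[0]-[363.9,234.2]),(proj(S,pose(p,np.array([[-100,y[0],116.]])))[0]-[265.9,272.0])])
q=least_squares(f,[-40]);print('knob local y',q.x,f(q.x).round(1),'world',pose(p,np.array([[-100,q.x[0],116.]])))
w=orange(T['pixels']);print(w[226:242,355:372].astype(int))
E
```

```text
shaker T [ 5.305397e+02 -2.061513e+02 -6.500000e-02] carriage [ 560.5 -208.1    0. ] [ 0.1 -0.2  0.1 -0.  -0.2  0.3  0.  -0.1]
shaker S [ 5.293394e+02 -2.090870e+02 -6.880000e-02] carriage [ 559.3 -211.1    0. ] [ 0.  -0.   0.1  0.  -0.1 -0.   0.  -0. ]
shaker TS [ 5.302116e+02 -2.074529e+02 -6.720000e-02] carriage [ 560.1 -209.5    0. ] [ 0.6 -0.1  0.5  0.1  0.2  0.4  0.4  0.  -0.1 -0.5 -0.1 -0.5 -0.2 -0.5
 -0.  -0.6]
plate T [5.767271e+02 2.288231e+02 3.034000e-01] [ 0. -0. -0.  0. -0.  0. -0. -0.]
pred side [[254.6 194.2]
 [229.1 180.3]
 [237.2 205.4]
 [211.7 190.7]]
handle [[214.3, 187.7], [201.9, 189.0], [225.3, 181.7], [203.3, 193.6], [226.7, 186.3]]
handle [[232.5, 182.0], [225.9, 176.5], [242.6, 185.6], [222.6, 178.5], [239.3, 187.7]]
knob local y [-39.8816077] [ 0.3  0.5 -0.4 -0.1] world [[ 427.75863706 -240.52759599  116.        ]]
[[  0   0   0   0   0   0   0   0   0   0   0   0   0   0   0   0   0]
 [  0   0   0   0   0   0   0   0   0   0   0   0   0   0   0   0   0]
 [  0   0   0   0   0   0   0   0   0   0   0   0   0   0   0   0   0]
 [  0   0   0   0   0   0   0   0
[... 190 characters left out ...]
  0   0   0   4  42  79  97 100  92  57   7   0   0   0   0]
 [  0   0   0   0   0  27  94 141 152 147 136 103  41   0   0   0   0]
 [  0   0   0   0   0  37 120 162 159 154 151 135  81   9   0   0   0]
 [  0   0   0   0   0  31 114 158 156 154 158 146  99  18   0   0   0]
 [  0   0   0   0   0   7  67 122 141 146 150 134  77   6   0   0   0]
 [  0   0   0   0   0   0  10  53  82 107 118  89  26   0   0   0   0]
 [  0   0   0   0   0   0   0   0  14  35  36  14   0   0   0   0   0]
 [  0   0   0   0   0   0   0   0   0   0   0   0   0   0   0   0   0]
 [  0   0   0   0   0   0   0   0   0   0   0   0   0   0   0   0   0]
 [  0   0   0   0   0   0   0   0   0   0   0   0   0   0   0   0   0]]
```

View pics/pl_side.png

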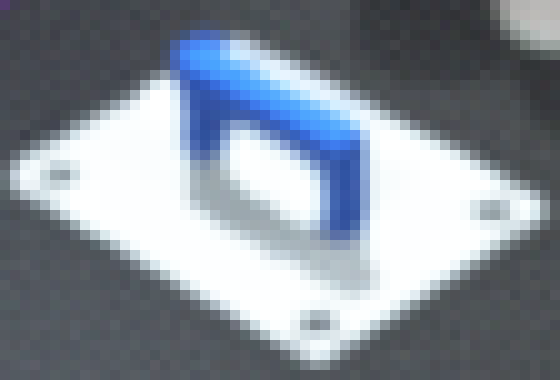

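>>> servo_tool(
  targets=[
    [0,0,0,7],
    [0,0,0,7],
    [0,0,0,7],
    [0,0,0,7],
    [0,0,0,7],
    [0,0,0,7],
    [0,0,0,7],
    [0,0,0,7],
    [0,0,0,7],
    [0,0,0,7],
    [0,0,0,1.8],
  ],
  claw=255,
  force=40,
)

```text
clock: 2.72
ee_pos: [187.7, 463.4, 231.3]
orientation: [0.733, 0.68, 0.0, 0.0]
ft_force: [-1.1, 0.5, 0.3]
opening: -0.1
```

```bash
cat >> h.py <<'E'
from scipy.spatial.transform import Rotation as Ro
def delta(target):
    s=env.read_state(); R=Ro.from_quat(s['orientation']).as_matrix()
    y=R[:,1]; print('t',s['clock'],'tcp',s['ee_pos'].round(1),'jaw deg',round(np.degrees(np.arctan2(y[1],y[0])),2),'tilt',R[:2,2].round(4),'F',s['ft_force'].round(1),'open',round(s['opening'],1),'q',s['qpos'].round(2))
    print('tool shift to target',(R.T@(np.array(target)-s['ee_pos'])).round(1))
E
python3 -c "
from h import *
delta([425.4,-275.4,200])"
```

```text
t 2.7167 tcp [187.7 463.4 231.3] jaw deg -4.29 tilt [ 0. -0.] F [-1.1  0.5  0.3] open -0.1 q [ 1.19  0.21 -0.03  1.32 -0.    2.83]
tool shift to target [-719.   292.3   31.3]
```

>>> servo_tool(
  targets=[
    [-30,12.2,0,-0.4],
    [-30,12.2,0,0],
    [-30,12.2,0,0],
    [-30,12.2,0,0],
    [-30,12.2,0,0],
    [-30,12.2,0,0],
    [-30,12.2,0,0],
    [-30,12.2,0,0],
    [-30,12.2,0,0],
    [-30,12.2,0,0],
    [-30,12.2,0,0],
    [-30,12.2,0,0],
    [-30,12.2,0,0],
    [-30,12.2,0,0],
    [-30,12.2,0,0],
    [-30,12.2,0,0],
    [-30,12.2,0,0],
    [-30,12.2,0,0],
    [-30,12.2,0,0],
    [-30,12.2,0,0],
  ],
)

```text
clock: 4.38
ee_pos: [395.1, -152.1, 231.4]
orientation: [0.728, 0.685, 0.0, 0.0]
ft_force: [1.3, 0.3, -0.0]
opening: 0.2
```

```bash
python3 -c "
from h import *
delta([425.4,-275.4,106])"
```

```text
t 4.3833 tcp [ 395.1 -152.1  231.4] jaw deg -3.47 tilt [ 0.0004 -0.0001] F [ 1.3  0.3 -0. ] open 0.2 q [-0.37  0.06 -0.22  1.3   0.    1.26]
tool shift to target [-121.2   37.7  125.4]
```

>>> servo_tool(
  targets=[
    [-30,9.5,0,0.4],
    [-30,9.5,0,0],
    [-30,9.5,0,0],
    [-31,9.5,0,0],
    [0,0,30,0],
    [0,0,30,0],
    [0,0,25,0],
    [0,0,20,0],
    [0,0,20,0],
    [0,0,0,0],
  ],
)

```text
clock: 5.22
ee_pos: [423.1, -272.4, 103.0]
orientation: [0.73, 0.683, -0.001, -0.002]
ft_force: [-0.1, 0.7, -0.7]
opening: 0.2
```

```bash
python3 -c "
from h import *
delta([427.6,-242.5,106])
shot('top','top2');shot('side','side2')
a=cv2.imread('pics/side2.png')[170:340,190:390];cv2.imwrite('pics/s2z.png',cv2.resize(a,(700,595),interpolation=cv2.INTER_CUBIC))
"
```

```text
t 5.2167 tcp [ 423.1 -272.4  103. ] jaw deg -3.85 tilt [-0.0042  0.0027] F [-0.1  0.7 -0.7] open 0.2 q [-0.57  0.29 -0.27  1.02 -0.    1.07]
tool shift to target [30.1  2.4 -2.9]
```

View pics/s2z.png

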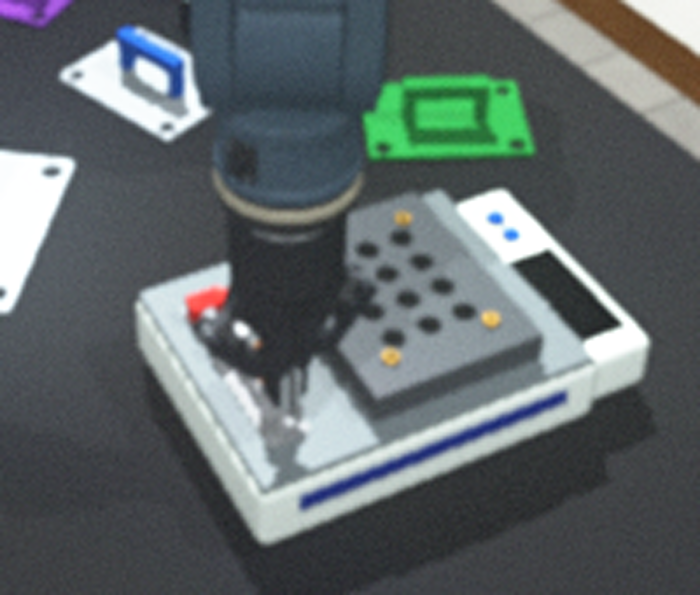

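The fingertips stand at about side px (270,278), just behind the knob, which they hide. Pushing along the shaker's +y (tool +x).

>>> servo_tool(
  targets=[
    [4,2.4,-2,0],
    [4,0,0,0],
    [4,0,0,0],
    [4,0,0,0],
    [4,0,0,0],
    [4,0,0,0],
    [4,0,0,0],
    [4,0,0,0],
    [4,0,0,0],
    [0,0,0,0],
  ],
)

```text
clock: 6.15
ee_pos: [429.7, -236.9, 108.2]
orientation: [0.73, 0.683, 0.0, -0.0]
ft_force: [-0.1, -0.5, 0.1]
opening: 0.3
```

>>> servo_tool(
  targets=[
    [3,0,0,0],
    [3,0,0,0],
    [3,0,0,0],
    [0,0,0,0],
  ],
)

```text
clock: 6.48
ee_pos: [430.3, -228.2, 108.2]
orientation: [0.73, 0.683, 0.0, -0.0]
ft_force: [-0.9, 0.6, -0.3]
opening: -0.1
```

```bash
python3 - <<'E'
from h import *
delta([430,-200,106])
c=shot('top','top3')
a=c['pixels'][130:260,290:410];cv2.imwrite('pics/t3z.png',cv2.resize(a,None,fx=4.5,fy=4.5,interpolation=cv2.INTER_CUBIC))
E
```

```text
t 6.4833 tcp [ 430.3 -228.2  108.2] jaw deg -3.83 tilt [-0.0002  0.0003] F [-0.9  0.6 -0.3] open -0.1 q [-0.49  0.25 -0.31  1.01  0.    1.15]
tool shift to target [28.1 -2.2  2.3]
```

View pics/t3z.png

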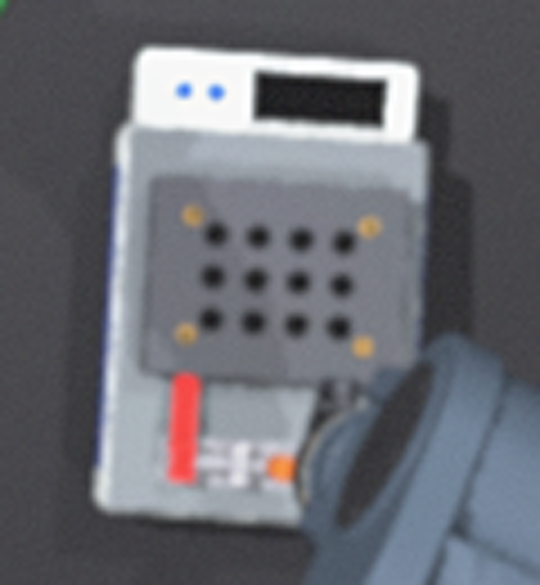

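Top view: the knob is now at about px (352,234), partly hidden, and the bolt hasn't reached its stop. Pushing on.

>>> servo_tool(
  targets=[
    [2,0,0,0],
    [2,0,0,0],
    [0,0,0,0],
  ],
)

```text
clock: 6.78
ee_pos: [430.6, -224.5, 108.3]
orientation: [0.73, 0.683, 0.0, -0.0]
ft_force: [-0.7, 0.5, -0.5]
opening: 0.2
```

>>> servo_tool(
  targets=[
    [2,0,0,0],
    [0,0,0,0],
  ],
)

```text
clock: 6.95
ee_pos: [430.7, -223.3, 108.4]
orientation: [0.731, 0.683, -0.001, 0.001]
ft_force: [-1.2, -7.3, -1.9]
opening: 0.4
```

>>> servo_tool(
  targets=[
    [2,0,0,0],
    [0,0,0,0],
  ],
)

```text
clock: 7.12
ee_pos: [430.8, -222.9, 108.6]
orientation: [0.731, 0.683, -0.002, 0.002]
ft_force: [-4.1, -21.1, -3.3]
opening: 0.1
```

Hard stop at 21 N, so the bolt is against its stop. Backing off, lifting, then checking.

>>> servo_tool(
  targets=[
    [-5,0,0,0],
    [-7,0,0,0],
    [0,0,-30,0],
    [0,0,-40,0],
    [0,0,-40,0],
    [30,0,-30,0],
    [40,0,0,0],
    [40,0,0,0],
    [40,0,0,0],
    [40,0,0,0],
  ],
  claw=0,
)

```text
clock: 7.95
ee_pos: [442.6, -42.1, 248.0]
orientation: [0.731, 0.683, 0.0, -0.0]
ft_force: [0.2, 0.1, 0.6]
opening: 85.5
```

```bash
python3 - <<'E'
from fit import *
delta([576.5,228,180])
T=shot('top','top4');S=shot('side','side4')
for c in(T,S):
    w=orange(c['pixels']); print([tuple(np.round(q,1).tolist()) for q in cc(w>5,w) if q[0]>240 and 170<q[1]<300])
p=[530.2,-207.5,-.0672]
for y in (-12,-8,-4,0): print(y,proj(T,pose(p,np.array([[-100,y,131.]]))).round(1),proj(S,pose(p,np.array([[-100,y,116.]]))).round(1))
a=T['pixels'][140:260,290:410];cv2.imwrite('pics/t4z.png',cv2.resize(a,None,fx=4.5,fy=4.5,interpolation=cv2.INTER_CUBIC))
E
```

```text
t 7.95 tcp [442.6 -42.1 248. ] jaw deg -3.89 tilt [0.0004 0.0005] F [0.2 0.1 0.6] open 85.5 q [-0.1   0.1  -0.13  1.34  0.    1.54]
tool shift to target [278.5 115.3  68.2]
[(332.3, 177.6, 18.0), (371.5, 180.0, 24.0), (331.1, 203.7, 21.0), (370.2, 206.7, 21.0)]
[(394.8, 196.6, 4027.0), (280.4, 185.1, 54.0), (304.8, 231.9, 23.0), (277.8, 241.2, 23.0), (257.3, 256.1, 318.0), (329.8, 260.7, 25.0), (301.2, 271.5, 27.0)]
-12 [[355.2 234.1]] [[260.4 264.5]]
-8 [[353.8 234. ]] [[259.7 263.5]]
-4 [[352.5 233.9]] [[259.  262.4]]
0 [[351.2 233.8]] [[258.3 261.4]]
```

View pics/t4z.png

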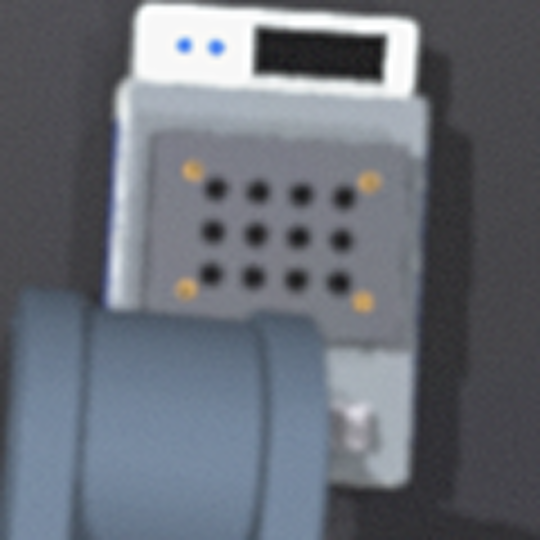

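The arm hides the knob in this view, so I'll recheck it from the plate. Going there now.

>>> servo_tool(
  targets=[
    [34.8,14.4,0,0],
    [34.8,14.4,0,0],
    [34.8,14.4,0,0],
    [34.8,14.4,0,0],
    [34.8,14.4,0,0],
    [34.8,14.4,0,0],
    [34.8,14.4,0,0],
    [34.8,14.4,0,0],
    [0,0,20,-7],
    [0,0,20,-7],
    [0,0,20,-7.1],
    [0,0,0,0],
  ],
)

```text
clock: 9.05
ee_pos: [575.1, 225.5, 183.7]
orientation: [0.59, 0.807, -0.002, -0.002]
ft_force: [-0.4, -0.4, -1.3]
opening: 85.8
```

```bash
python3 - <<'E'
from fit import *
delta([576.5,228,22])
T=shot('top','top5');S=shot('side','side5')
for c in(T,S):
    w=orange(c['pixels']); print([tuple(np.round(q,1).tolist()) for q in cc(w>5,w) if q[0]>240 and 170<q[1]<300])
a=S['pixels'][130:340,180:390];cv2.imwrite('pics/s5z.png',cv2.resize(a,None,fx=2.8,fy=2.8,interpolation=cv2.INTER_CUBIC))
a=T['pixels'][90:260,160:400];cv2.imwrite('pics/t5z.png',cv2.resize(a,None,fx=3,fy=3,interpolation=cv2.INTER_CUBIC))
E
```

```text
t 9.05 tcp [575.1 225.5 183.7] jaw deg 17.63 tilt [-0.0056 -0.0018] F [-0.4 -0.4 -1.3] open 85.8 q [0.37 0.48 0.22 1.32 0.   1.64]
tool shift to target [  2.    3.1 161.7]
[(332.3, 177.6, 18.0), (371.6, 180.0, 23.0), (331.1, 203.7, 21.0), (370.2, 206.7, 21.0), (330.3, 224.8, 167.0), (351.1, 233.6, 44.0)]
[(393.5, 195.7, 4063.0), (280.3, 185.1, 49.0), (304.8, 231.9, 23.0), (277.8, 241.2, 22.0), (256.9, 256.6, 319.0), (329.8, 260.7, 26.0), (301.2, 271.5, 27.0)]
```

View pics/s5z.png

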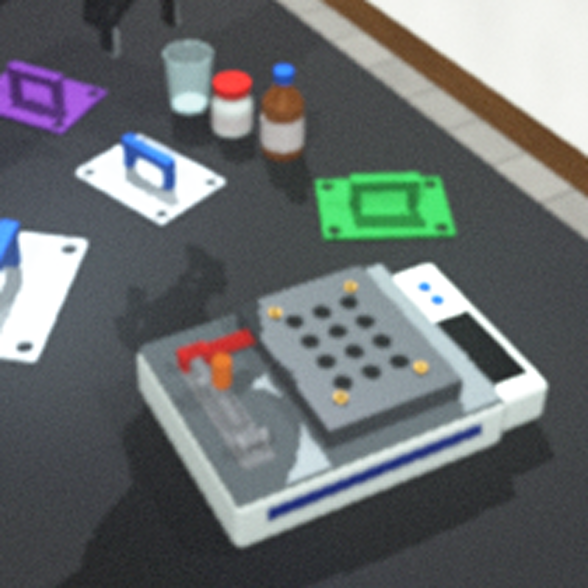

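View pics/t5z.png

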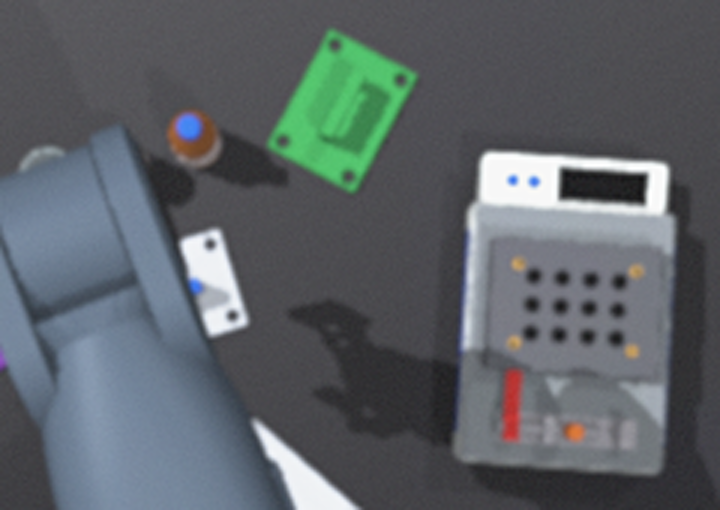

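The bolt is home: the knob is at top px (351,234), which is local y ≈ 0, 40 mm on from its start. Descending to the handle.

>>> servo_tool(
  targets=[
    [2,3,25,0.2],
    [0,0,30,0],
    [0,0,30,0],
    [0,0,25,0],
    [0,0,20,0],
    [0,0,15,0],
    [0,0,10,0],
    [0,0,0,0],
    [0,0,0,0],
  ],
)

```text
clock: 9.9
ee_pos: [579.4, 229.2, 33.9]
orientation: [0.595, 0.804, 0.0, 0.0]
ft_force: [0.0, 0.1, 1.0]
opening: 85.6
```

```bash
python3 - <<'E'
from fit import *
delta([576.5,228,22])
S=shot('side','side6')
a=S['pixels'][120:250,170:320];cv2.imwrite('pics/s6z.png',cv2.resize(a,None,fx=4.5,fy=4.5,interpolation=cv2.INTER_CUBIC))
E
```

```text
t 9.9 tcp [579.4 229.2  33.9] jaw deg 16.94 tilt [0.0009 0.0004] F [0.  0.1 1. ] open 85.6 q [ 0.38  0.56 -0.03  0.98  0.    1.65]
tool shift to target [-0.3 -3.1 11.9]
```

View pics/s6z.png

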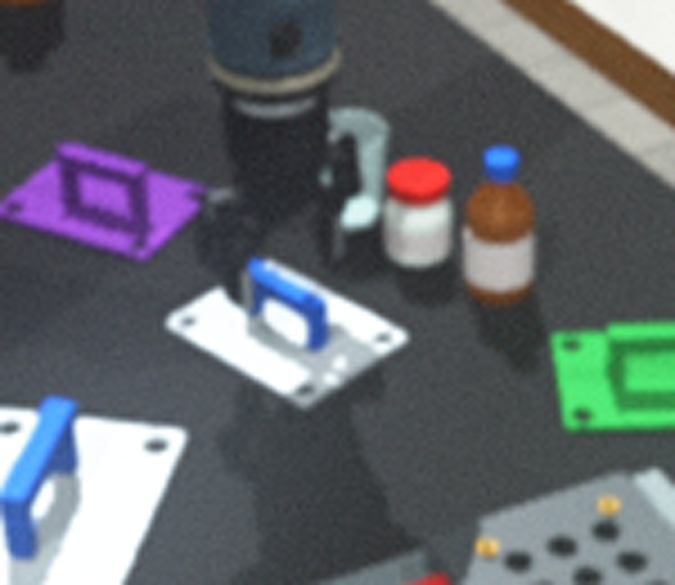

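The fingers straddle the blue bar: tips at about zoom (245,300) and (340,255), with the bar's centre at about (287,300). Going the last 12 mm and gripping.

>>> servo_tool(
  targets=[
    [0,-3,6,-0.4],
    [0,0,6,0],
    [0,0,0,0],
  ],
)

```text
clock: 10.2
ee_pos: [575.3, 228.1, 20.0]
orientation: [0.592, 0.806, -0.0, -0.0]
ft_force: [-0.5, -0.3, -0.9]
opening: 85.5
```

>>> servo_tool(
  targets=[
    [0,0,0,0],
    [0,0,0,0],
    [0,0,0,0],
    [0,0,0,0],
    [0,0,0,0],
    [0,0,0,0],
    [0,0,0,0],
    [0,0,0,0],
    [0,0,0,0],
    [0,0,0,0],
  ],
  claw=255,
  force=60,
)

```text
clock: 11.03
ee_pos: [576.0, 228.4, 21.0]
orientation: [0.592, 0.806, 0.0, 0.0]
ft_force: [-0.9, -0.9, 5.9]
opening: 14.9
```

>>> servo_tool(
  targets=[
    [0,0,-5,0],
    [0,0,-15,0],
    [0,0,-25,0],
    [0,0,-30,0],
    [0,0,-30,0],
    [0,0,-30,0],
    [0,0,-25,0],
    [0,0,-15,0],
    [0,0,0,0],
    [0,0,0,0],
  ],
)

```text
clock: 11.87
ee_pos: [576.0, 228.3, 195.6]
orientation: [0.592, 0.806, 0.0, 0.0]
ft_force: [1.3, 0.0, -4.7]
opening: 14.8
```

```bash
python3 - <<'E'
from fit import *
delta([560,-209.5,197])
S=shot('side','side7')
a=S['pixels'][100:250,170:320];cv2.imwrite('pics/s7z.png',cv2.resize(a,None,fx=4,fy=4,interpolation=cv2.INTER_CUBIC))
E
```

```text
t 11.8667 tcp [576.  228.3 195.6] jaw deg 17.45 tilt [0.0004 0.0002] F [ 1.3  0.  -4.7] open 14.8 q [0.38 0.47 0.24 1.34 0.   1.64]
tool shift to target [-412.9 -146.5   -1.5]
```

View pics/s7z.png

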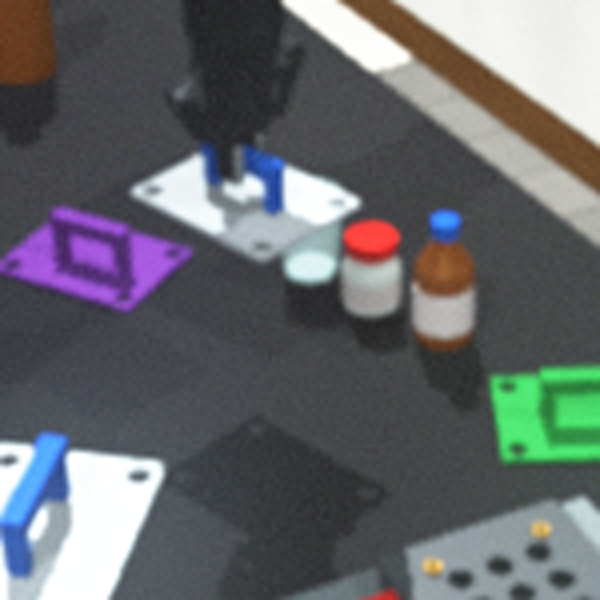

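The plate hangs level in the fingers (opening 14.8 mm), its holes in view around the handle. Turning it and carrying it over the carriage.

>>> servo_tool(
  targets=[
    [0,0,0,4.3],
    [-10,0,0,6],
    [-20,0,0,6],
    [-25,0,0,5],
    [-30,0,0,0],
    [-35,0,0,0],
    [-35,0,0,0],
    [-35,0,0,0],
    [-35,0,0,0],
    [-35,0,0,0],
    [-35,0,0,0],
    [-35,0,0,0],
    [-30,0,0,0],
    [-25,0,0,0],
    [-20,0,0,0],
    [-10,0,0,0],
    [0,0,0,0],
    [0,0,0,0],
  ],
)

```text
clock: 13.42
ee_pos: [556.4, -185.2, 194.6]
orientation: [0.731, 0.683, -0.0, -0.001]
ft_force: [-0.2, 0.7, -3.7]
opening: 15.2
```

```bash
python3 - <<'E'
from fit import *
delta([560,-209.5,175])
E
```

```text
t 13.4167 tcp [ 556.4 -185.2  194.6] jaw deg -3.89 tilt [-0.0018  0.0009] F [-0.2  0.7 -3.7] open 15.2 q [-0.32  0.4   0.13  1.3   0.    1.32]
tool shift to target [-24.    5.3  19.5]
```

>>> servo_tool(
  targets=[
    [-8,2,3,0],
    [-10,2,7,0],
    [-6,1.3,7,0],
    [0,0,3,0],
    [0,0,0,0],
    [0,0,0,0],
    [0,0,0,0],
  ],
)

```text
clock: 14.0
ee_pos: [560.7, -209.5, 176.0]
orientation: [0.73, 0.683, 0.0, 0.0]
ft_force: [-0.0, 0.8, -3.5]
opening: 15.1
```

```bash
python3 - <<'E'
from fit import *
delta([560,-209.5,141])
T=shot('top','top8');S=shot('side','side8')
a=S['pixels'][150:310,210:390];cv2.imwrite('pics/s8z.png',cv2.resize(a,None,fx=4,fy=3.7,interpolation=cv2.INTER_CUBIC))
a=T['pixels'][120:250,290:410];cv2.imwrite('pics/t8z.png',cv2.resize(a,None,fx=4.5,fy=4.5,interpolation=cv2.INTER_CUBIC))
E
```

```text
t 14.0 tcp [ 560.7 -209.5  176. ] jaw deg -3.83 tilt [0.0002 0.    ] F [-0.   0.8 -3.5] open 15.1 q [-0.36  0.43  0.13  1.27  0.    1.28]
tool shift to target [-0.  -0.7 35. ]
```

View pics/s8z.png

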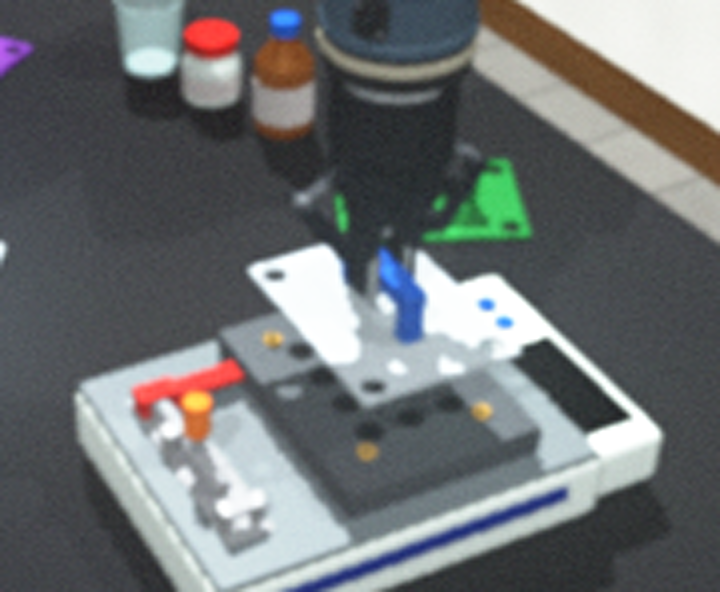

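View pics/t8z.png

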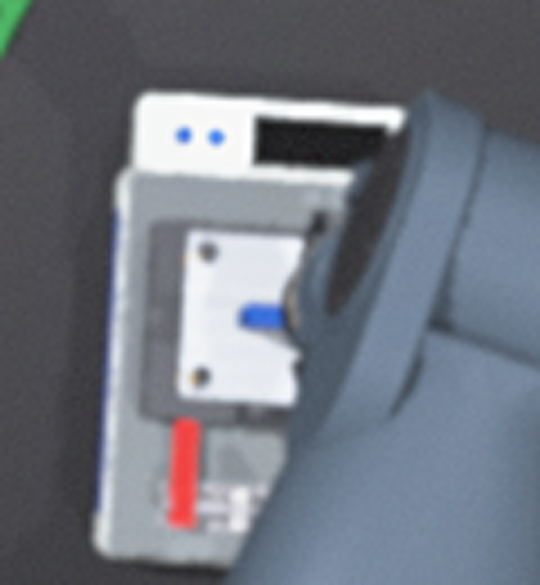

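Side view: the plate is level above the carriage and the knob is home. Top view: the left two holes are at zoom (208,252) and (202,376). Lowering to the hold height, then measuring finely.

>>> servo_tool(
  targets=[
    [0,-0.6,5,0],
    [0,0,8,0],
    [0,0,8,0],
    [0,0,8,0],
    [0,0,5,0],
    [0,0,1,0],
    [0,0,0,0],
    [0,0,0,0],
    [0,0,0,0],
  ],
)

```text
clock: 14.85
ee_pos: [560.3, -209.8, 141.2]
orientation: [0.73, 0.683, 0.0, 0.0]
ft_force: [0.2, -0.2, -3.8]
opening: 15.2
```

```bash
python3 - <<'E'
from fit import *
delta([560,-209.5,141])
T=shot('top','top9');S=shot('side','side9')
z=119.5+3.5
H=np.array([[42,-62,z],[42,62,z],[-42,-62,z],[-42,62,z]])
for n,c in(('top',T),('side',S)):
    print(n,[(round(d['conf'],2),np.round(d['at'],1).tolist()) for d in cams.mark_of('plate_hole_a',n)])
    print('pred holes',proj(c,pose([560,-209.5,-.0672],H)).round(1).tolist())
    print('plate trace',[(round(d['conf'],2),np.round(d['bbox'],0).tolist()) for d in cams.trace('plate',n)])
a=S['pixels'][195:285,240:360];cv2.imwrite('pics/s9z.png',cv2.resize(a,None,fx=6.5,fy=6.5,interpolation=cv2.INTER_CUBIC))
a=T['pixels'][160:220,320:390];cv2.imwrite('pics/t9z.png',cv2.resize(a,None,fx=10,fy=10,interpolation=cv2.INTER_NEAREST))
E
```

```text
t 14.85 tcp [ 560.3 -209.8  141.2] jaw deg -3.85 tilt [ 0.0006 -0.0002] F [ 0.2 -0.2 -3.8] open 15.2 q [-0.36  0.44  0.06  1.19  0.    1.28]
tool shift to target [ 0.3 -0.3  0.2]
top [(0.75, [334.6, 174.0]), (0.63, [250.1, 287.0]), (0.58, [124.3, 204.0]), (0.56, [168.3, 208.0]), (0.56, [293.7, 116.9]), (0.56, [254.6, 141.8])]
pred holes [[373.9, 179.6], [334.0, 176.9], [372.4, 206.7], [332.4, 203.9]]
plate trace [(0.83, [328.0, 173.0, 358.0, 210.0]), (0.83, [119.0, 180.0, 172.0, 229.0]), (0.75, [212.0, 222.0, 284.0, 296.0]), (0.71, [249.0, 102.0, 300.0, 154.0])]
side [(0.86, [334.5, 210.7]), (0.8, [305.4, 227.3]), (0.79, [297.8, 264.6]), (0.78, [203.9, 221.9]), (0.75, [183.8, 160.6]), (0.65, [203.3, 173.4]), (0.55, [151.7, 247.0]), (0.46, [304.9, 231.0])]
pred holes [[330.5, 253.3], [305.1, 224.8], [301.6, 264.1], [277.7, 234.0]]
plate trace [(0.97, [148.0, 209.0, 210.0, 260.0]), (0.82, [322.0, 191.0, 339.0, 214.0]), (0.81, [276.0, 228.0, 337.0, 271.0]), (0.7, [168.0, 153.0, 218.0, 179.0])]
```

View pics/s9z.png

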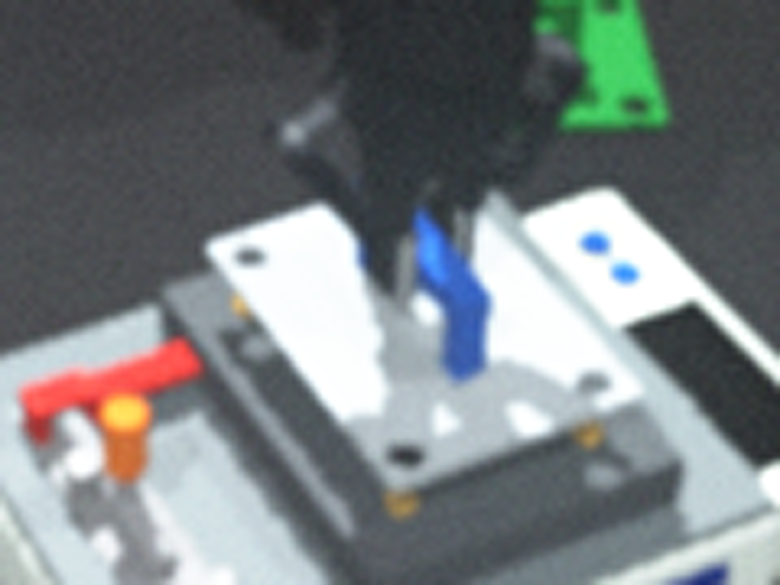

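View pics/t9z.png

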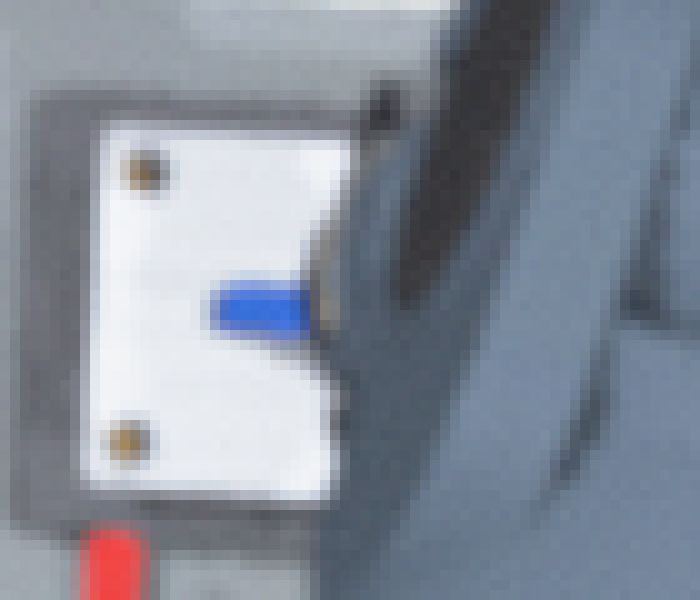

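```bash
python3 - <<'E'
from fit import *
T=cams.capture('top');S=cams.capture('side')
bt=np.array([[332.3,177.6],[371.6,180.0],[331.1,203.7],[370.2,206.7]])
bs=np.array([[304.8,231.9],[329.8,260.7],[277.8,241.2],[301.2,271.5]])
def cen(c,uv,r=4):
    g=cv2.GaussianBlur(c['pixels'],(0,0),0.6).min(2).astype(float); x,y=int(round(uv[0])),int(round(uv[1])); s=g[y-r:y+r+1,x-r:x+r+1]; bg=np.percentile(s,60); w=np.clip(bg*0.85-s,0,None)
    ys,xs=np.mgrid[y-r:y+r+1,x-r:x+r+1]; return [(xs*w).sum()/w.sum(),(ys*w).sum()/w.sum()]
z=120+3
H=np.array([[42,-62,z],[42,62,z],[-42,-62,z],[-42,62,z]])
ut=np.array([cen(T,q) for q in([334.1,176.7],[332.2,203.6])]); us=np.array([cen(S,q) for q in([331,253.5],[301.9,264.7],[277.9,234.1])])
print(ut.round(1).tolist(),us.round(1).tolist())
ut=np.array([[334.1,176.7],[332.2,203.6]])
us2=np.array([[331,253.5],[301.9,264.7],[277.9,234.1]])
ot=(T,H[[1,3]],ut);os_=(S,H[[0,2,3]],us2);
for nm,o,b in(('T',[ot],[(T,BOSS,bt)]),('S',[os_],[(S,BOSS,bs)]),('TS',[ot,os_],[(T,BOSS,bt),(S,BOSS,bs)])):
    p,r=fit(o,[560,-209,-.067]); q,_=fit(b,[530,-207,-.067]); cc_=pose(q,np.array([[30,0,0.]]))[0]
    d=p[:2]-cc_[:2];c,s=np.cos(q[2]),np.sin(q[2])
    print(nm,'plate',p.round(3),'carr',cc_.round(1),'yaw err',round(p[2]-q[2],4),'err local x,y',(c*d[0]+s*d[1]).round(2),(-s*d[0]+c*d[1]).round(2),r.round(1))
E
```

```text
[[334.2, 176.6], [332.0, 204.1]] [[330.7, 255.4], [302.1, 265.5], [276.6, 233.0]]
T plate [ 5.6025e+02 -2.0924e+02 -7.8000e-02] carr [ 560.5 -208.1    0. ] yaw err -0.0125 err local x,y -0.15 -1.15 [ 0. -0. -0.  0.]
S plate [ 5.60039e+02 -2.10858e+02 -6.50000e-02] carr [ 559.3 -211.1    0. ] yaw err 0.0042 err local x,y 0.75 0.34 [-0.2  0.1  0.1 -0.3  0.1  0.2]
TS plate [ 5.60543e+02 -2.10157e+02 -6.80000e-02] carr [ 560.1 -209.5    0. ] yaw err -0.0008 err local x,y 0.44 -0.66 [ 0.2  0.   0.4  0.1 -0.2 -0.1 -0.  -0.6  0.2 -0. ]
```

Both cameras put the holes within about 1 mm of the bosses, with yaw within 0.01 rad. One last check, then I hand in.

```bash
python3 - <<'E'
from fit import *
delta([560,-209.5,141])
T=cams.capture('top');S=cams.capture('side')
for t in('reagent','beaker','jar'): print(t,[(round(d['conf'],2),np.round(d['bbox'],0).tolist()) for d in cams.trace(t,'side')][:2])
w=orange(S['pixels']);print([tuple(np.round(q,1).tolist()) for q in cc(w>5,w) if 250<q[0]<270 and 240<q[1]<290])
hsv=cv2.cvtColor(S['pixels'],cv2.COLOR_BGR2HSV);m=(hsv[...,0]>9)&(hsv[...,0]<22)&(hsv[...,1]>150);m[:245]=0;m[290:]=0;m[:,:240]=0;m[:,290:]=0
print('knob',cc(m,m*1.,8))
print(env.job_done())
E
```

```text
t 15.25 tcp [ 560.1 -209.8  140.9] jaw deg -3.85 tilt [ 0.0001 -0.0001] F [-0.6 -0.5 -4.1] open 15.0 q [-0.36  0.44  0.06  1.19  0.    1.28]
tool shift to target [ 0.3 -0.1 -0.1]
reagent [(0.95, [272.0, 157.0, 286.0, 191.0])]
beaker [(0.94, [240.0, 145.0, 255.0, 176.0]), (0.54, [269.0, 228.0, 339.0, 271.0])]
jar [(0.81, [256.0, 155.0, 268.0, 178.0])]
[(257.2, 256.1, 319.0)]
knob [(258.8392857142857, 261.875, 56)]
the job is handed in; nothing more can be done
None
```

I slid the bolt home, then picked up the smaller white plate by its blue handle. The arm is now holding it level over the carriage, and I handed the job in at about 15 s of the 58 s allowed.

- **Bolt:** I pushed the knob until it met the hard stop at about 21 N. The last side view has the knob at px (258.8, 261.9), about 40 mm along from where it started, which is fully home.
- **Height and grip:** The plate's underside is about 120 mm above the bench, 21 mm above the boss tops. The tool tilt reads under 0.001 rad, the fingers are closed on the bar (opening 15 mm), and the wrist force is about 4 N, roughly the plate's weight.
- **Hole alignment:** Fitting both cameras together puts the plate (0.4, −0.7) mm off the carriage centre with under 0.001 rad of yaw error.
    - **Each camera alone:** They disagree slightly. The top view says (−0.2, −1.2) mm and −0.012 rad; the side view says (0.8, 0.3) mm and +0.004 rad. All of these are well inside the 5 mm limit.
    - **Limits of the check:** The arm hid two of the holes from above and one from the side. An automatic hole-centroid check was up to 2 px off in the side view, so I used centres read from the enlarged pictures.
- **Bystanders:** The bottle, beaker and jar show in the side view where they first stood, within a few pixels of detector noise.

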